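Bring the square box round to the pointer

TASK

Turn the sample carousel by pushing the lugs on its rim, gently, until the square weighing box with the knob on its lid stands directly in line with the steel pointer that sticks out of the carousel's foot. Push only the carousel: do not touch, lift or upset the box, pots and dishes riding on it, and leave the other things on the bench where they are. Then draw the hand clear.

Things in the scene. Friction and masses are not known exactly. Their poses are not given: they have to be found in the camera images.
- foot: fixed white foot under the carousel, 180 mm across at the bench, with one flat steel pointer (30 mm wide, 12 mm high, lying on the bench) that sticks out from under the deck and ends in a point 180 mm from the axis. Origin on the carousel's axis at bench height; the pointer runs along its -x axis, roughly towards the robot (up to 0.7 rad to either side); z is up
- carousel: turning grey plastic deck, 210 mm across, 16 mm thick, top 50 mm above the bench. Turns both ways without stops about its upright axis with a light drag (about 0.12 N m, 1 N at a lug); stops at once when no longer pushed. Origin on the axis in the top face. Six places, 72 mm from the axis, at 0, 60, 120, 180, 240, 300 degrees from its x axis; hub 40 mm across, 12 mm high
- lug (a point): centre of one of the six aluminium lugs that stick straight out of the deck's rim, half-way between the places (at 30, 90, 150, 210, 270, 330 degrees from the deck's x axis; this is the one at 30), 122 mm from the axis. Each is 12 mm thick, reaches 140 mm from the axis and stands 30 to 52 mm above the bench, with nothing under it but the pointer
- box: the marked item: the only square one on the carousel, a white porcelain weighing box with a knob on its lid; 37 mm square (sides in no fixed direction), 29 mm high to the lid and 44 mm to the top of the knob; origin at the centre of its underside; it stands loose in one of the six places of the carousel, not to be touched
- dish_a: flat-lidded shallow white filter dish, 50 mm across, 15 mm high; origin at the centre of its underside; it stands loose in one of the six places of the carousel, not to be touched
- dish_b: flat-lidded shallow white filter dish, 50 mm across, 15 mm high; origin at the centre of its underside; it stands loose in one of the six places of the carousel, not to be touched
- dish_c: flat-lidded shallow white filter dish, 50 mm across, 15 mm high; origin at the centre of its underside; it stands loose in one of the six places of the carousel, not to be touched
- pot_a: white porcelain pot with a flat lid and no knob, 50 mm across, 22 mm high; origin at the centre of its underside; it stands loose in one of the six places of the carousel, not to be touched
- pot_b: white porcelain pot with a flat lid and no knob, 50 mm across, 22 mm high; origin at the centre of its underside; it stands loose in one of the six places of the carousel, not to be touched
- dish_d: flat-lidded shallow white filter dish, 50 mm across, 15 mm high; origin at the centre of its underside; loose on the bench, to be left where it is
- dish_e: flat-lidded shallow white filter dish, 50 mm across, 15 mm high; origin at the centre of its underside; loose on the bench, to be left where it is
- pot_c: white porcelain pot with a flat lid and no knob, 50 mm across, 22 mm high; origin at the centre of its underside; loose on the bench, to be left where it is
- wrench: steel open-ended wrench, 150 mm long, lying along its x axis; origin at the middle of its underside; loose on the bench, to be left where it is
- beaker: glass beaker, 64 mm across, 75 mm high; origin at the centre of its underside; loose on the bench, to be left where it is

How it is judged:
By the outcome, as a careful person would: the job done as asked, in the order asked, and still so for the second after the job is handed in, with the robot touching nothing.
It also fails if it takes over 51 s, if anything falls off the work surface, if the arm or the gripper's body presses on something with over 40 N, if the wrist force passes 120 N, or if a joint passes its speed limit or range.

ROBOT

A 6-joint arm with a two-finger parallel gripper is mounted at the origin on the work surface. World frame = base frame: x ahead of the robot, y to its left, z up, the work surface at z = 0. Lengths are in m, angles in rad, forces in N, time in s.
With the tool pointing down it reaches from about 0.25 to 0.775 m from the base axis. Payload 4 kg.
Tool frame: the origin (TCP) lies on the centre line of the jaws, within the pads' length; the fingertips stand 17 mm ahead of it and the grasp point (between the pads) lies 2 mm behind it; z points along the fingers, y is the line along which they close (so a half turn about z gives the same grasp; the last joint's range is limited). The gripper opens to 85 mm and grips with 20 to 120 N. Pads are 22 mm wide; open, the fingers measure 114 mm over their backs; the gripper's body (76 mm by 85 mm) begins 54 mm behind the grasp point. The pads swing forward as they close: fully open they stand 13 mm farther back than shut.
Start: joints at [-1.423, 0.087, 1.371, -0, 1.684, -0.103], TCP at [0.136, -0.533, 0.211] pointing down, gripper open.
Joint ranges: [-3.1, 3.1], [-0.76, 2.03], [0.27, 2.55], [-1.08, 4.22], [0.17, 2.65], [-2.57, 2.57]. Speed limits (rad/s): [2.79, 2.79, 3.14, 3.14, 3.14, 3.14].

INTERFACE

Orientations are given as a rotation vector (axis times angle).
In Python, from station import arm gives the robot as it stands.
- The arm moves only by the tool arm_command, never from a script. Its argument "deltas" is a list of rows, each a list of 7 numbers: the shift along the tool's x, y, z scaled (see below), then the turn, a rotation vector about the tool's x, y, z scaled (see below), then the gripper command: -1 is shut, 1 is fully open, values between are in proportion. A call has 1 to 5 rows; each row shifts and turns the commanded pose from where the row before left it, along the tool's axes as they then stand; what a row does not reach is not made up. The controller multiplies each number of a shift by 30 cm and each number of a turn by 0.1 rad. A row lasts 1/8 s, in which the tool goes at most 62.5 mm and 10.7 degrees, less where a joint would pass 70% of its speed; a pose out of reach is approached as far as the arm can. A call with a number of a shift or a turn outside -1 to 1 is refused whole. A call with a gripper value outside its range is refused whole. The fingers move at their own pace and stop on an object; the grip force is fixed at half the most. Time passes only in rows, so rows that do not move let the fingers close. It gives the time, the measured TCP pose, the force, the opening and the grip force at its end, in the units of the state.
- arm.get_state(): the state, without advancing time (a new reading comes with each control period).
- arm.get_image(name): name is "side" or "top" or "wrist"; returns a dict with "pixels" (400x640x3 uint8, red, green, blue), "fovy" (degrees; the focal length in pixels is half the picture's height over the tangent of half this angle, whatever the lens; pixels are square), "cx", "cy" (the principal point, pixels), "R" (3x3) and "t" (3): a world point X has camera coordinates R X + t. Camera axes: x right, y down, z forward; pixel columns grow to the right and rows downward; lengths in m; the calibration is good to about 2 mm. A picture is of the moment at which its call begins. There is no depth.
- arm.sign_off(): hands the job in; it is judged then, once.
Trained networks look in the newest picture that a camera, given by its name, has taken for a name from the list of things; names that differ only in an ending like _2 or _b are one class to them, and where a whole thing is asked for, a point or a joint stands for the part that bears it (a point fixed in the world has none). Each returns a list of dicts, best first, with "score" (0 to 1); they miss things now and then, are a little off and sometimes report something else, mostly with a low value. They report only what shows in the picture. A call takes as long as a camera call.
- arm.look_for(camera, name): "point" ([x, y, z] in m, in world coordinates, good to about 4 mm: the middle of the surface that is visible of it).
- arm.regions_of(camera, name): "region" (400x640 bool, what is visible of it).
The state is a dict: "time": time; "joints": joint angles; "qvel": joint speeds; "tau": joint torques, N m; "position": TCP position; "eef_rot": TCP orientation; "wrist_force": force on the tool from outside, world axes, zero at the start; "wrist_torque": the same for the moment, N m; "grip_width": opening from 0.0 (shut) to 1.0 (fully open); "grip_force": force on a finger pad.
Only numpy, scipy, OpenCV 4.12 (cv2) and the standard library are available. Lean on these libraries where they do the work, as an engineer would, in place of code of your own. Each camera call takes 0.05 s, during which the arm holds its last target. There are 200 camera calls.

## Working session

There is one attempt and no reset: what is moved stays moved. The work goes in short steps, Python scripts to look and compute and a tool call to move; the robot and the scene stay as the last step left them, time stands still between calls to the robot, and variables do not carry over. Pictures are saved under pics/ and viewed, at most 14 in all, crops included, and the job is handed in when it is done.

Besides the shell and the picture viewer there is one more tool, called after ">>>" by a JSON object that holds its "op" and its "data", one argument or row to a line. arm_command: Moves the arm, as the interface text tells. Shifts and turns lie within -1 to 1; 1 stands for 30 cm of shift or 0.1 rad of turn. Its arguments: {"type":"object","properties":{"deltas":{"type":"array","items":{"type":"array","items":{"type":"number"}}}},"required":["deltas"]}

```bash
mkdir -p pics
cat > h.py <<'E'
import numpy as np, cv2
from station import arm
def cam(n,save=None):
    im=arm.get_image(n)
    if save: cv2.imwrite('pics/'+save,im['pixels'][:,:,::-1])
    f=200/np.tan(np.radians(im['fovy'])/2)
    return im,f
def proj(im,X):
    f=200/np.tan(np.radians(im['fovy'])/2); c=np.array(im['R'])@np.array(X).T+np.array(im['t'])[:,None]
    return np.stack([f*c[0]/c[2]+im['cx'],f*c[1]/c[2]+im['cy']],1)
def back(im,uv,z):
    f=200/np.tan(np.radians(im['fovy'])/2); R=np.array(im['R']);t=np.array(im['t'])
    uv=np.atleast_2d(uv).astype(float)
    d=np.c_[(uv[:,0]-im['cx'])/f,(uv[:,1]-im['cy'])/f,np.ones(len(uv))]@R
    o=-R.T@t; s=(z-o[2])/d[:,2]
    return o+s[:,None]*d
E
python3 - <<'E'
from h import *
im,f=cam('top','top0.png')
for n in ['foot','carousel','lug','box','dish_a','pot_a','wrench','beaker']:
    print(n,[(np.round(r['point'],3).tolist(),round(r['score'],2)) for r in arm.look_for('top',n)])
cam('side','side0.png')
for n in ['foot','carousel','lug','box']:
    print(n,[(np.round(r['point'],3).tolist(),round(r['score'],2)) for r in arm.look_for('side',n)])
print(arm.get_state())
E
```

```text
foot [([0.416, 0.099, 0.012], 0.65)]
carousel [([0.55, 0.068, 0.046], 0.55), ([0.552, 0.354, 0.007], 0.45), ([0.48, 0.082, 0.069], 0.35)]
lug [([0.546, 0.069, 0.05], 0.82)]
box [([0.502, 0.02, 0.078], 0.66)]
dish_a [([0.48, 0.08, 0.066], 0.83), ([0.412, 0.324, 0.014], 0.66), ([0.575, 0.016, 0.066], 0.64), ([0.526, 0.143, 0.064], 0.63), ([0.666, -0.325, 0.009], 0.54)]
pot_a [([0.595, 0.134, 0.075], 0.83), ([0.426, -0.352, 0.021], 0.72), ([0.623, 0.066, 0.073], 0.55), ([0.502, 0.02, 0.076], 0.23)]
wrench [([0.552, 0.354, 0.008], 0.59)]
beaker [([0.524, -0.416, 0.042], 0.65), ([0.599, 0.132, 0.074], 0.63)]
foot [([0.49, 0.018, 0.012], 0.79)]
carousel [([0.539, 0.031, 0.049], 0.94), ([0.575, -0.001, 0.066], 0.37)]
lug [([0.544, 0.03, 0.05], 0.62), ([0.52, 0.134, 0.066], 0.42)]
box [([0.5, 0.006, 0.079], 0.63)]
{'time': 0.7, 'joints': array([-1.42308581e+00,  8.71563155e-02,  1.37068728e+00,  1.68254806e-05,
        1.68361975e+00, -1.03115070e-01]), 'qvel': array([-0.00097794,  0.0002747 ,  0.00180514, -0.00141723, -0.00053136,
       -0.00014939]), 'tau': array([ 2.72038378e-04, -3.51587927e+01, -3.13375926e+01, -3.41607847e-05,
        1.58952112e-04, -2.04850537e-07]), 'position': array([ 0.1365073 , -0.53280516,  0.21087124]), 'eef_rot': array([3.11679069e+00, 3.92950727e-01, 3.07820556e-05]), 'wrist_force': array([-0.40957774, -0.06000057,  0.97956634]), 'wrist_torque': array([-0.04480425, -0.02123966,  0.06742204]), 'grip_force': 0.0, 'grip_width': 0.9996473934851845}
```

View pics/top0.png

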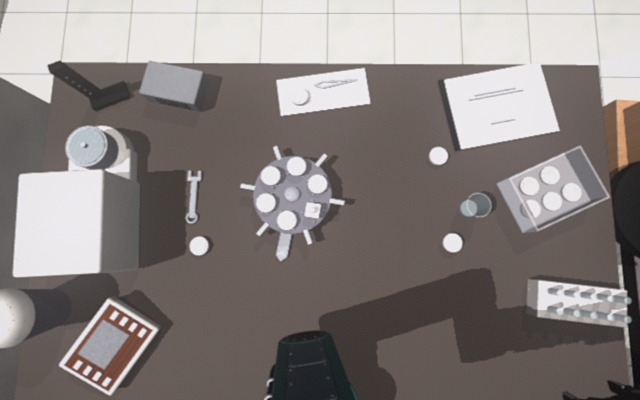

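View pics/side0.png

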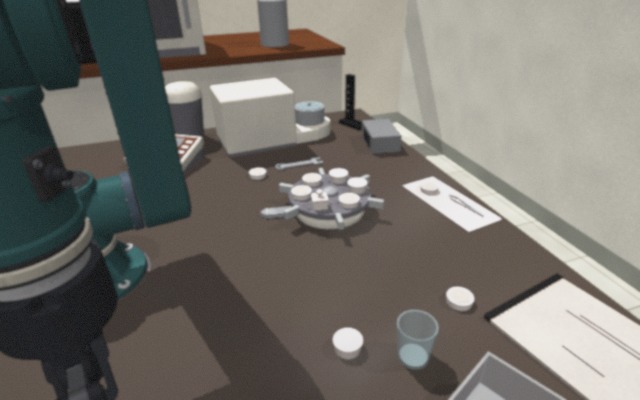

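The top view shows the carousel centred near px (292,194), with the pointer tip at (283,258) and the box at (313,210). The side view agrees. The box has to turn clockwise by about 55°. I'll move over the carousel with the fingers shut and measure with the wrist camera.

>>> {"op": "arm_command", "data": {
  "deltas": [
    [0.06,-0.05,-0.1,0,0,0,-1],
    [0.12,-0.107,-0.06,0,0,0,-1],
    [0.12,-0.107,-0.06,0,0,0,-1],
    [0.12,-0.107,-0.06,0,0,0,-1],
    [0.12,-0.107,-0.06,0,0,0,-1]
  ]
}}

```text
time: 1.32
position: [0.2585, -0.3523, 0.3136]
eef_rot: [3.116, 0.392, 0.001]
wrist_force: [1.2, -0.9, 0.2]
grip_width: 0.002
grip_force: 0.0
```

>>> {"op": "arm_command", "data": {
  "deltas": [
    [0.12,-0.107,0,0,0,0,-1],
    [0.12,-0.107,0,0,0,0,-1],
    [0.12,-0.107,0,0,0,0,-1],
    [0.12,-0.107,0,0,0,0,-1],
    [0.12,-0.107,0,0,0,0,-1]
  ]
}}

```text
time: 1.95
position: [0.393, -0.1521, 0.3131]
eef_rot: [3.116, 0.393, 0.001]
wrist_force: [0.6, -0.2, 1.1]
grip_width: -0.003
grip_force: 0.0
```

>>> {"op": "arm_command", "data": {
  "deltas": [
    [0.12,-0.107,0,0,0,0,-1],
    [0.12,-0.107,0,0,0,0,-1],
    [0.12,-0.107,0,0,0,0,-1],
    [0.12,-0.107,0,0,0,0,-1],
    [0,0,0,0,0,0,-1]
  ]
}}

```text
time: 2.58
position: [0.5009, 0.0091, 0.3119]
eef_rot: [-3.115, -0.4, 0.002]
wrist_force: [0.3, -0.4, 0.5]
grip_width: 0.002
grip_force: 0.0
```

Run:
```python
from h import *
im,f=cam('wrist','w0.png')
R=np.array(im['R']);print(-R.T@im['t'],R[2],f)
s=arm.get_state();print(s['time'],s['position'],s['eef_rot'],s['joints'])
for n in ['foot','carousel','lug','box']:
    print(n,[(np.round(r['point'],3).tolist(),round(r['score'],2)) for r in arm.look_for('wrist',n)])
```

```text
[0.5656084  0.02428495 0.47380279] [-0.25477106 -0.06569419 -0.96476732] 315.00900376080347
2.625 [0.50021565 0.00760025 0.31229585] [ 3.11622230e+00  3.97164648e-01 -2.01169299e-03] [-9.78800790e-02 -2.06060728e-02  1.28234460e+00 -4.65673997e-04
  1.88106653e+00  1.21923986e+00]
foot [([0.409, 0.105, 0.011], 0.7)]
carousel [([0.555, 0.077, 0.048], 0.84), ([0.67, -0.318, 0.013], 0.23)]
lug [([0.557, 0.073, 0.052], 0.86)]
box [([0.504, 0.022, 0.079], 0.92)]
```

View pics/w0.png

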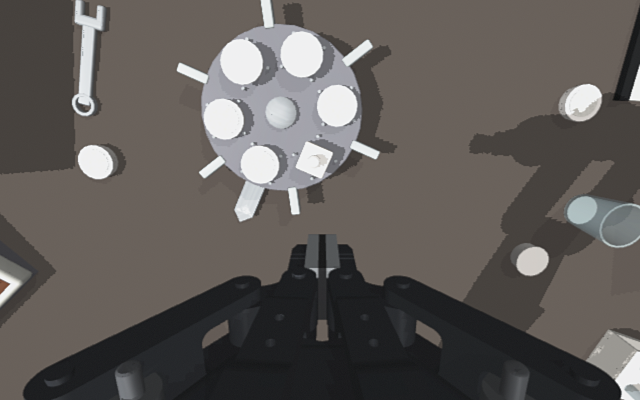

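The wrist view shows the deck centred near px (281,112), the pointer tip near (242,220) and the box at (315,160). The lug tips are near (370,43), (378,155), (294,213), (202,175), (179,67) and (267,0). Next I'll fit the geometry.

```bash
cat > fit.py <<'E'
from h import *
from scipy.optimize import least_squares
def mask(c,n): 
    r=arm.regions_of(c,n); return r[0]['region'] if r else None
def fit(c='wrist',save=None,axis=None):
    im,f=cam(c,save)
    mb=mask(c,'box'); mf=mask(c,'foot')
    g=im['pixels'].astype(float).min(2)
    g=cv2.GaussianBlur(g.astype(np.float32),(0,0),0.8)
    def samp(X):
        uv=proj(im,X).astype(np.float32); return cv2.remap(g,uv[:,0].reshape(-1,1),uv[:,1].reshape(-1,1),cv2.INTER_LINEAR,borderValue=100).ravel()
    def ring(a,cx,cy,r,z): return np.c_[cx+r*np.cos(a),cy+r*np.sin(a),0*a+z]
    # lugs: bright inside, dark at both sides
    k=np.radians(30+60*np.arange(6))
    def score(p):
        s=0
        for r in np.arange(.112,.138,.004):
            for d,w in ((-.012,-.5),(-.003,.5),(.003,.5),(.012,-.5)):
                s+=w*samp(ring(p[2]+k+d/r,p[0],p[1],r,.052)).sum()
        s+=6*samp(ring(p[2]+k,p[0],p[1],.137,.052)).sum()-6*samp(ring(p[2]+k,p[0],p[1],.146,.052)).sum()
        a=np.radians(np.arange(0,360,3))
        s+=samp(ring(a,p[0],p[1],.102,.05)).sum()-samp(ring(a,p[0],p[1],.109,.05)).sum()
        return -s
    c0=axis if axis is not None else (.55,.073)
    from scipy.optimize import minimize
    best=min((minimize(score,[*c0,t],method='Nelder-Mead',options=dict(initial_simplex=[[*c0,t],[c0[0]+.004,c0[1],t],[c0[0],c0[1]+.004,t],[*c0,t+.06]])) for t in np.radians(np.arange(0,60,6))),key=lambda r:r.fun)
    p=best.x
    ax=p[:2]
    out={'axis':ax,'theta_mod60':np.degrees(p[2])%60}
    if mb is not None:
        v,u=np.nonzero(mb); b=back(im,[u.mean(),v.mean()],.072)[0,:2]-ax
        out['box_ang']=np.degrees(np.arctan2(b[1],b[0]))%360; out['box_r']=np.hypot(*b)
    if mf is not None:
        v,u=np.nonzero(mf); P=back(im,np.c_[u,v],.012)[:,:2]-ax; r=np.hypot(*P.T); P=P[(r>.145)&(r<.19)]
        a=np.degrees(np.arctan2(P[:,1],P[:,0]))%360
        out['ptr_ang']=np.median(a); out['ptr_n']=len(a); out['rmax']=r.max(); out['tip_ang']=np.median(a[np.hypot(*P.T)>.17])
    if save:
        o=im['pixels'][:,:,::-1].copy()
        for X in np.r_[ring(p[2]+k,*ax,.14,.052),ring(np.radians(np.arange(0,360,15)),*ax,.105,.05)]:
            u=proj(im,X[None])[0]; cv2.circle(o,tuple(np.round(u).astype(int).tolist()),1,(0,0,255),-1)
        if 'ptr_ang' in out:
            for r in (.15,.18): cv2.circle(o,tuple(np.round(proj(im,ring(np.radians(np.array([out['ptr_ang']])),*ax,r,.012))[0]).astype(int).tolist()),1,(255,0,0),-1)
        cv2.imwrite('pics/o_'+save,cv2.resize(o[:260,140:440],None,fx=2.3,fy=2.3,interpolation=cv2.INTER_NEAREST))
    return out
E
python3 - <<'E'
from fit import *
print(fit('wrist','w1.png')); print(fit('top'))
E
```

```text
{'axis': array([0.55162814, 0.07547516]), 'theta_mod60': np.float64(51.073281454546745), 'box_ang': np.float64(230.4773547480553), 'box_r': np.float64(0.07163876787171881), 'ptr_ang': np.float64(169.92919760130127), 'ptr_n': 328, 'rmax': np.float64(0.17719328501197545), 'tip_ang': np.float64(169.769567511038)}
{'axis': array([0.55255092, 0.07399818]), 'theta_mod60': np.float64(48.94501125166377), 'box_ang': np.float64(222.70542915706753), 'box_r': np.float64(0.07726915255450593), 'ptr_ang': np.float64(169.43635568616082), 'ptr_n': 154, 'rmax': np.float64(0.18335077563247026), 'tip_ang': np.float64(169.4905566723571)}
```

View pics/o_w1.png

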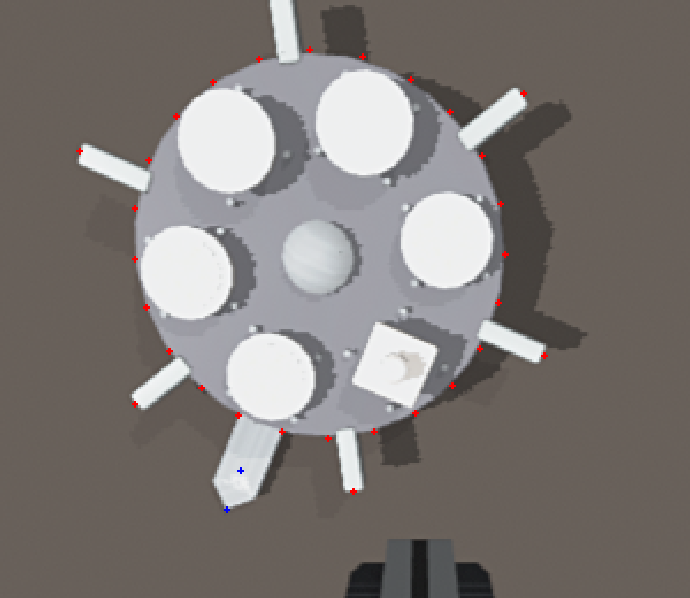

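The fit matches the picture: axis at (0.5516, 0.0755), box at 231°, pointer at 170°. The deck therefore has to turn about 61° clockwise. I'll push the left lug (at 81°) with the shut fingers, so first I turn the hand to line up radially.

>>> {"op": "arm_command", "data": {
  "deltas": [
    [0,0,0,0,0,-1,-1],
    [0,0,0,0,0,-1,-1],
    [0,0,0,0,0,-1,-1],
    [0,0,0,0,0,-1,-1],
    [0,0,0,0,0,-1,-1]
  ]
}}

```text
time: 3.75
position: [0.4999, 0.0064, 0.3129]
eef_rot: [2.921, 1.156, 0.0]
wrist_force: [0.1, -0.2, 0.4]
grip_width: 0.002
grip_force: 0.0
```

>>> {"op": "arm_command", "data": {
  "deltas": [
    [0,0,0,0,0,-1,-1],
    [0,0,0,0,0,-1,-1],
    [0,0,0,0,0,-1,-1],
    [0,0,0,0,0,-1,-1],
    [0,0,0,0,0,-1,-1]
  ]
}}

```text
time: 4.38
position: [0.4999, 0.0064, 0.3128]
eef_rot: [2.544, 1.843, -0.0]
wrist_force: [0.5, 0.1, -0.2]
grip_width: -0.002
grip_force: 0.0
```

>>> {"op": "arm_command", "data": {
  "deltas": [
    [0,0,0,0,0,-1,-1],
    [0,0,0,0,0,-1,-1],
    [0,0,0,0,0,-1,-1],
    [0,0,0,0,0,-1,-1],
    [0,0,0,0,0,0,-1]
  ]
}}

```text
time: 5.0
position: [0.4999, 0.0064, 0.3129]
eef_rot: [2.132, 2.307, -0.0]
wrist_force: [0.2, 0.0, 0.1]
grip_width: 0.0
grip_force: 0.0
```

>>> {"op": "arm_command", "data": {
  "deltas": [
    [0.159,0.048,0,0,0,0,-1],
    [0.159,0.048,0,0,0,0,-1],
    [0.159,0.048,0,0,0,0,-1],
    [0.159,0.048,0,0,0,0,-1],
    [0,0,0,0,0,0,-1]
  ]
}}

```text
time: 5.62
position: [0.5421, 0.2043, 0.3115]
eef_rot: [-2.126, -2.311, 0.002]
wrist_force: [0.1, -0.6, -0.2]
grip_width: 0.001
grip_force: 0.0
```

```bash
cat > st.py <<'E'
from h import *
from scipy.spatial.transform import Rotation as Ro
def st(ax=(.5516,.0755)):
    s=arm.get_state(); p=s['position']; d=p[:2]-np.array(ax)
    M=Ro.from_rotvec(s['eef_rot']).as_matrix()
    print('t',s['time'],'p',p.round(4),'psi',np.degrees(np.arctan2(M[1,0],M[0,0])).round(2),'polar',np.hypot(*d).round(4),np.degrees(np.arctan2(d[1],d[0])).round(2),'tilt',M[:2,2].round(4),'F',s['wrist_force'].round(1),'T',s['wrist_torque'].round(2))
E
python3 -c "from st import *;st()"
```

```text
t 5.625 p [0.5421 0.2043 0.3115] psi 94.77 polar 0.1291 94.22 tilt [-0.0019  0.0001] F [ 0.1 -0.6 -0.2] T [-0.01  0.   -0.04]
```

>>> {"op": "arm_command", "data": {
  "deltas": [
    [-0.007,-0.016,0.17,0,0,0,-1],
    [0,0,0.17,0,0,0,-1],
    [0,0,0.17,0,0,0,-1],
    [0,0,0.15,0,0,0,-1],
    [0,0,0,0,0,0,-1]
  ]
}}

```text
time: 6.25
position: [0.5343, 0.1969, 0.1102]
eef_rot: [-2.13, -2.302, 0.014]
wrist_force: [-0.1, -0.3, 1.1]
grip_width: 0.0
grip_force: 0.0
```

```bash
python3 -c "
from st import *;st();cam('wrist','w2.png')"
```

```text
t 6.25 p [0.5343 0.1969 0.1102] psi 94.46 polar 0.1226 98.11 tilt [-0.0098 -0.0031] F [-0.1 -0.3  1.1] T [ 0.    0.08 -0.03]
```

View pics/w2.png

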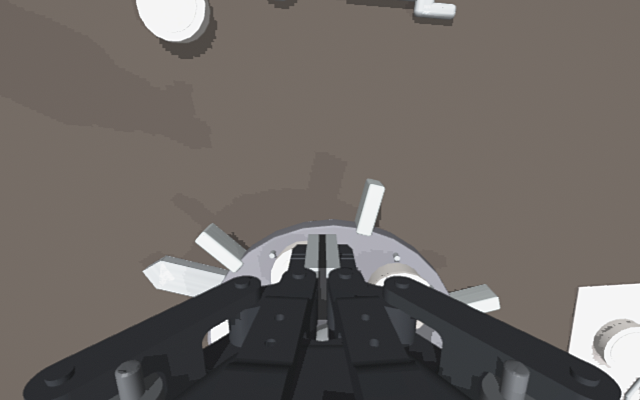

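The wrist view at z = 0.11 shows the shut fingers at px (322,245), between the lugs, with the target lug at (370,205) to their right. The path down is clear.

>>> {"op": "arm_command", "data": {
  "deltas": [
    [0.01,0,0.06,0,0,0,-1],
    [0,0,0.06,0,0,0,-1],
    [0,0,0,0,0,0,-1]
  ]
}}

```text
time: 6.68
position: [0.5361, 0.2016, 0.077]
eef_rot: [-2.13, -2.307, 0.005]
wrist_force: [0.1, 0.0, 0.6]
grip_width: -0.0
grip_force: 0.0
```

```bash
python3 -c "
from st import *;st()"
```

```text
t 6.675 p [0.5361 0.2016 0.077 ] psi 94.59 polar 0.1271 96.99 tilt [-0.0034 -0.0011] F [0.1 0.  0.6] T [ 0.05  0.   -0.02]
```

>>> {"op": "arm_command", "data": {
  "deltas": [
    [0,0,0.04,0,0,0,-1],
    [0,0,0.04,0,0,0,-1],
    [0,0,0,0,0,0,-1],
    [0,0,0,0,0,0,-1]
  ]
}}

```text
time: 7.18
position: [0.5374, 0.2019, 0.0548]
eef_rot: [2.131, 2.308, 0.0]
wrist_force: [-0.6, 0.4, -0.4]
grip_width: -0.003
grip_force: 0.0
```

```bash
python3 -c "
from st import *;st()"
```

```text
t 7.175 p [0.5374 0.2019 0.0548] psi 94.58 polar 0.1272 96.4 tilt [ 0.0002 -0.0001] F [-0.6  0.4 -0.4] T [0.03 0.04 0.03]
```

>>> {"op": "arm_command", "data": {
  "deltas": [
    [0,0.017,0,0,0,0.4,-1],
    [0,0.017,0,0,0,0.4,-1],
    [0,0.017,0,0,0,0.4,-1],
    [0,0.017,0,0,0,0.4,-1],
    [0,0.017,0,0,0,0.4,-1]
  ]
}}

```text
time: 7.8
position: [0.5633, 0.2019, 0.0552]
eef_rot: [2.353, 2.081, 0.001]
wrist_force: [-0.7, 0.6, 0.2]
grip_width: -0.003
grip_force: 0.0
```

>>> {"op": "arm_command", "data": {
  "deltas": [
    [0,0.017,0,0,0,0.4,-1],
    [0,0.017,0,0,0,0.4,-1],
    [0,0.017,0,0,0,0.4,-1],
    [0,0.017,0,0,0,0.4,-1],
    [0,0,0,0,0,0,-1]
  ]
}}

```text
time: 8.43
position: [0.5832, 0.1981, 0.0547]
eef_rot: [2.51, 1.889, -0.0]
wrist_force: [0.7, 0.4, -0.0]
grip_width: -0.003
grip_force: 0.0
```

```bash
python3 -c "
from st import *;from fit import *
st();cam('wrist','w3.png');print(fit('top','t3.png'))"
```

```text
t 8.425 p [0.5832 0.1981 0.0547] psi 73.91 polar 0.1266 75.55 tilt [ 0.0001 -0.0001] F [ 0.7  0.4 -0. ] T [-0.04  0.05  0.04]
{'axis': array([0.54908588, 0.07750112]), 'theta_mod60': np.float64(50.95994015409271), 'box_ang': np.float64(231.28857805547364), 'box_r': np.float64(0.07387339493259922), 'ptr_ang': np.float64(170.55269691555344), 'ptr_n': 118, 'rmax': np.float64(0.1772358564422355), 'tip_ang': np.float64(170.50903754249762)}
```

View pics/t3.png

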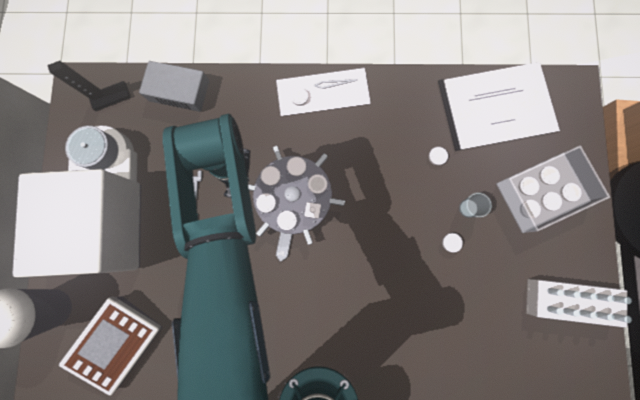

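The top picture shows the box still at px (313,210), so the deck has not turned. The arm hides the 81° lug here, so I'll check the wrist view.

View pics/w3.png

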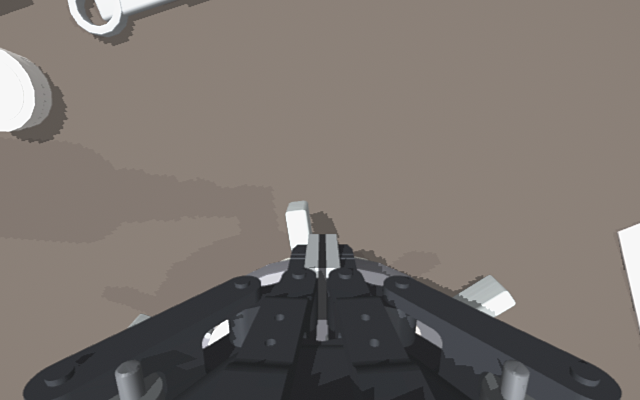

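Run:
```python
from st import *
im,f=cam('wrist')
s=arm.get_state(); M=Ro.from_rotvec(s['eef_rot']).as_matrix()
for d in [(0,0,0),(0,0,.01),(0,0,.017),(.011,0,0),(.011,0,.017),(-.011,0,.017),(.011,0,.004),(.011,.0145,.0),(0,.0145,.017)]:
    print(d,proj(im,(s['position']+M@np.array(d))[None]).round(1))
r=np.radians(81)
for rr in (.105,.14): print('lug',rr,proj(im,np.array([[.5516+rr*np.cos(r),.0755+rr*np.sin(r),.052]])).round(1))
cv2.imwrite('pics/w3c.png',cv2.resize(im['pixels'][180:300,230:420,::-1],None,fx=4,fy=4,interpolation=cv2.INTER_CUBIC))
```

```text
(0, 0, 0) [[320.3 234.5]]
(0, 0, 0.01) [[320.4 228.1]]
(0, 0, 0.017) [[320.4 223.9]]
(0.011, 0, 0) [[320.3 215.5]]
(0.011, 0, 0.017) [[320.4 206.4]]
(-0.011, 0, 0.017) [[320.5 240.9]]
(0.011, 0, 0.004) [[320.3 213.2]]
(0.011, 0.0145, 0.0) [[347.1 215.5]]
(0, 0.0145, 0.017) [[344.5 223.9]]
lug 0.105 [[305.2 268.9]]
lug 0.14 [[296.5 211.5]]
```

View pics/w3c.png

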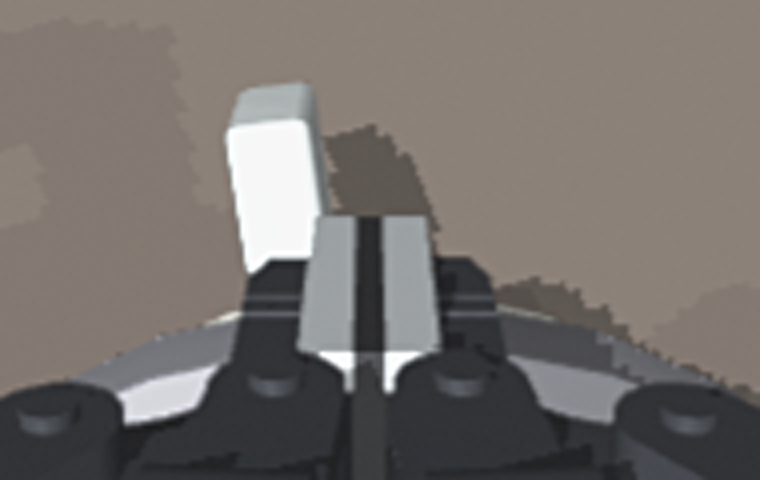

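The crop shows the target lug at px (297,225), now on the other side of the fingers. The fingertips passed over it untouched, so they stand higher than I assumed. I'll go back the same way and check their height from the side.

>>> {"op": "arm_command", "data": {
  "deltas": [
    [0,-0.017,0,0,0,-0.4,-1],
    [0,-0.017,0,0,0,-0.4,-1],
    [0,-0.017,0,0,0,-0.4,-1],
    [0,-0.017,0,0,0,-0.4,-1],
    [0,-0.017,0,0,0,-0.4,-1]
  ]
}}

```text
time: 9.3
position: [0.5575, 0.2034, 0.0548]
eef_rot: [2.305, 2.134, 0.0]
wrist_force: [-0.1, 0.7, -0.1]
grip_width: -0.002
grip_force: 0.0
```

>>> {"op": "arm_command", "data": {
  "deltas": [
    [0,-0.017,0,0,0,-0.4,-1],
    [0,-0.017,0,0,0,-0.4,-1],
    [0,-0.017,0,0,0,-0.4,-1],
    [0,-0.017,0,0,0,-0.4,-1],
    [0,0,0,0,0,0,-1]
  ]
}}

```text
time: 9.93
position: [0.5371, 0.2036, 0.0548]
eef_rot: [-2.13, -2.309, 0.0]
wrist_force: [0.9, -0.4, 0.0]
grip_width: 0.003
grip_force: 0.0
```

Run:
```python
from st import *
st()
s=arm.get_state(); M=Ro.from_rotvec(s['eef_rot']).as_matrix()
im,f=cam('side'); o=im['pixels'][:,:,::-1].copy()
for z,c in ((0,(0,0,255)),(.017,(255,0,0))):
    u=proj(im,(s['position']+M@np.array([0,0,z]))[None])[0]; print(u); cv2.circle(o,tuple(np.round(u).astype(int).tolist()),0,c,-1)
u=u.astype(int); cv2.imwrite('pics/s4.png',cv2.resize(o[max(0,u[1]-60):u[1]+60,u[0]-80:u[0]+80],None,fx=5,fy=5,interpolation=cv2.INTER_CUBIC))
```

```text
t 9.925 p [0.5371 0.2036 0.0548] psi 94.61 polar 0.129 96.45 tilt [-0.0002 -0.0002] F [ 0.9 -0.4  0. ] T [0.   0.01 0.03]
[309.22375219 170.78317483]
[309.44328836 176.21225072]
```

View pics/s4.png

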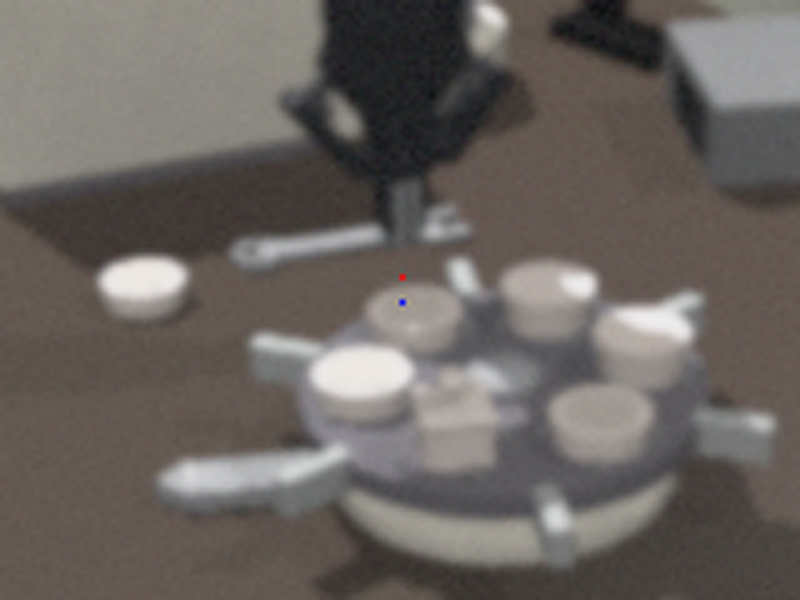

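The side crop shows the fingertips at crop px (403,240), well above the blue dot at (403,302) where I expected them. That puts them about 35–39 mm higher than the stated tool length. I'll confirm with the wrist geometry, then lower in steps.

>>> {"op": "arm_command", "data": {
  "deltas": [
    [0,0,0.033,0,0,0,-1],
    [0,0,0.033,0,0,0,-1],
    [0,0,0,0,0,0,-1],
    [0,0,0,0,0,0,-1]
  ]
}}

```text
time: 10.48
position: [0.5375, 0.2036, 0.0347]
eef_rot: [-2.131, -2.308, 0.001]
wrist_force: [0.2, 0.3, 0.9]
grip_width: -0.001
grip_force: 0.0
```

Run:
```python
from st import *
st()
s=arm.get_state(); M=Ro.from_rotvec(s['eef_rot']).as_matrix(); p=s['position']
im,f=cam('wrist')
for z in (-.035,-.025,-.015): print('w',z,proj(im,p+np.array([[.011,-.0145,z],[.011,.0145,z],[0,0,z]])@M.T).round(1).tolist())
im,f=cam('side'); o=im['pixels'][:,:,::-1].copy()
for z in (-.03,-.022,-.01,.017): print('s',z,proj(im,(p+M@np.array([0,0,z]))[None]).round(1).tolist())
u=proj(im,(p+M@np.array([0,0,-.022]))[None])[0].astype(int)
cv2.imwrite('pics/s5.png',cv2.resize(o[u[1]-40:u[1]+35,u[0]-45:u[0]+55],None,fx=8,fy=8,interpolation=cv2.INTER_CUBIC)); print(u)
```

```text
t 10.475 p [0.5375 0.2036 0.0347] psi 94.58 polar 0.1289 96.3 tilt [-0.0005 -0.0002] F [0.2 0.3 0.9] T [ 0.08 -0.01 -0.05]
w -0.035 [[287.6, 240.6], [354.5, 240.6], [321.1, 263.7]]
w -0.025 [[289.9, 232.2], [352.3, 232.2], [321.1, 253.9]]
w -0.015 [[291.9, 224.7], [350.4, 224.7], [321.2, 245.3]]
s -0.03 [[309.2, 167.6]]
s -0.022 [[309.3, 170.1]]
s -0.01 [[309.5, 174.0]]
s 0.017 [[309.8, 182.5]]
[309 170]
```

View pics/s5.png

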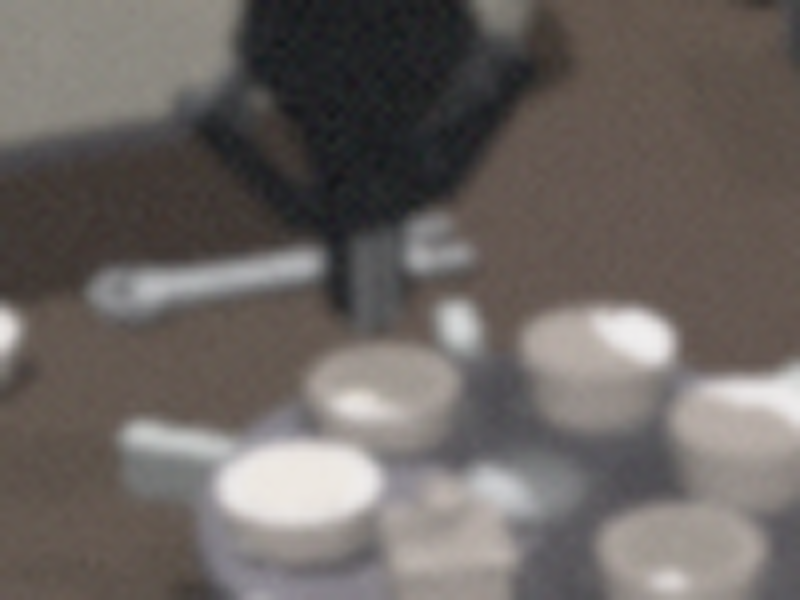

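The tip is at about crop px (372,330), which puts it roughly 53–60 mm above the bench, and the lug tops are at 52 mm. I'll lower it 17 mm more.

>>> {"op": "arm_command", "data": {
  "deltas": [
    [0,0,0.028,0,0,0,-1],
    [0,0,0.028,0,0,0,-1],
    [0,0,0,0,0,0,-1],
    [0,0,0,0,0,0,-1]
  ]
}}

```text
time: 11.08
position: [0.5374, 0.2037, 0.018]
eef_rot: [-2.131, -2.308, 0.0]
wrist_force: [-0.1, -0.2, 0.9]
grip_width: -0.001
grip_force: 0.0
```

>>> {"op": "arm_command", "data": {
  "deltas": [
    [0,0.017,0,0,0,0.4,-1],
    [0,0.017,0,0,0,0.4,-1],
    [0,0.017,0,0,0,0.4,-1],
    [0,0.017,0,0,0,0.4,-1],
    [0,0,0,0,0,0,-1]
  ]
}}

```text
time: 11.7
position: [0.5585, 0.2041, 0.0184]
eef_rot: [2.308, 2.13, 0.001]
wrist_force: [-0.9, 0.3, 0.7]
grip_width: 0.002
grip_force: 0.0
```

```bash
python3 -c "
from st import *;from fit import *
st();print(fit('top'))"
```

```text
t 11.7 p [0.5585 0.2041 0.0184] psi 85.41 polar 0.1288 86.94 tilt [0.001 0.   ] F [-0.9  0.3  0.7] T [-0.   -0.03 -0.02]
{'axis': array([0.54874524, 0.07808439]), 'theta_mod60': np.float64(47.1956603358642), 'box_ang': np.float64(253.34116914926219), 'box_r': np.float64(0.43108270368701307), 'ptr_ang': np.float64(170.60907481364958), 'ptr_n': 110, 'rmax': np.float64(0.17419646117911708), 'tip_ang': np.float64(170.5952355134384)}
```

The contact is right: the deck has moved about 4° and the finger is about 9.6° behind the lug. I'll carry on along the arc.

>>> {"op": "arm_command", "data": {
  "deltas": [
    [0,0.017,0,0,0,0.4,-1],
    [0,0.017,0,0,0,0.4,-1],
    [0,0.017,0,0,0,0.4,-1],
    [0,0.017,0,0,0,0.4,-1],
    [0,0.017,0,0,0,0.4,-1]
  ]
}}

```text
time: 12.48
position: [0.5834, 0.2, 0.0181]
eef_rot: [-2.512, -1.886, 0.0]
wrist_force: [-0.6, 0.8, 0.6]
grip_width: -0.004
grip_force: 0.5
```

>>> {"op": "arm_command", "data": {
  "deltas": [
    [0,0.017,0,0,0,0.4,-1],
    [0,0.017,0,0,0,0.4,-1],
    [0,0.017,0,0,0,0.4,-1],
    [0,0.017,0,0,0,0.4,-1],
    [0,0,0,0,0,0,-1]
  ]
}}

```text
time: 13.1
position: [0.6029, 0.1928, 0.0182]
eef_rot: [2.653, 1.682, 0.001]
wrist_force: [-0.1, -0.1, 0.1]
grip_width: 0.0
grip_force: 0.0
```

```bash
python3 -c "
from st import *;from fit import *
st();print(fit('top','t6.png'))"
```

```text
t 13.1 p [0.6029 0.1928 0.0182] psi 64.74 polar 0.128 66.38 tilt [ 0.0008 -0.0005] F [-0.1 -0.1  0.1] T [-0.03  0.   -0.02]
{'axis': array([0.54862672, 0.0784188 ]), 'theta_mod60': np.float64(26.516324863342348), 'box_ang': np.float64(208.64857332287394), 'box_r': np.float64(0.07160448882209479), 'ptr_ang': np.float64(170.83356621475124), 'ptr_n': 95, 'rmax': np.float64(0.1740209069038504), 'tip_ang': np.float64(170.69855182837972)}
```

>>> {"op": "arm_command", "data": {
  "deltas": [
    [0,0.017,0,0,0,0.4,-1],
    [0,0.017,0,0,0,0.4,-1],
    [0,0.017,0,0,0,0.4,-1],
    [0,0.017,0,0,0,0.4,-1],
    [0,0.017,0,0,0,0.4,-1]
  ]
}}

```text
time: 13.88
position: [0.6247, 0.1804, 0.0182]
eef_rot: [2.809, 1.406, 0.0]
wrist_force: [-1.3, -0.3, 1.2]
grip_width: -0.0
grip_force: 0.5
```

>>> {"op": "arm_command", "data": {
  "deltas": [
    [0,0.017,0,0,0,0.4,-1],
    [0,0.017,0,0,0,0.4,-1],
    [0,0.017,0,0,0,0.4,-1],
    [0,0.017,0,0,0,0.4,-1],
    [0,0.017,0,0,0,0.4,-1]
  ]
}}

```text
time: 14.5
position: [0.6437, 0.1636, 0.0182]
eef_rot: [2.936, 1.119, 0.0]
wrist_force: [-1.2, 0.4, 1.3]
grip_width: 0.002
grip_force: 0.5
```

>>> {"op": "arm_command", "data": {
  "deltas": [
    [0,0.017,0,0,0,0.4,-1],
    [0,0.017,0,0,0,0.4,-1],
    [0,0.017,0,0,0,0.4,-1],
    [0,0,0,0,0,0,-1],
    [0,0,0,0,0,0,-1]
  ]
}}

```text
time: 15.12
position: [0.6533, 0.1518, 0.0181]
eef_rot: [2.996, 0.944, -0.0]
wrist_force: [-0.2, -0.5, 0.5]
grip_width: 0.0
grip_force: 0.0
```

```bash
python3 -c "
from st import *;from fit import *
st();print(fit('top','t7.png'))"
```

```text
t 15.125 p [0.6533 0.1518 0.0181] psi 34.99 polar 0.1271 36.87 tilt [ 0.0001 -0.0004] F [-0.2 -0.5  0.5] T [-0.07 -0.02  0.01]
{'axis': array([0.54894395, 0.07855261]), 'theta_mod60': np.float64(56.30357632150961), 'box_ang': np.float64(178.08043536233168), 'box_r': np.float64(0.07198544325225847), 'ptr_ang': np.float64(171.074147058764), 'ptr_n': 127, 'rmax': np.float64(0.176913164805831), 'tip_ang': np.float64(170.92436977349317)}
```

View pics/o_t7.png

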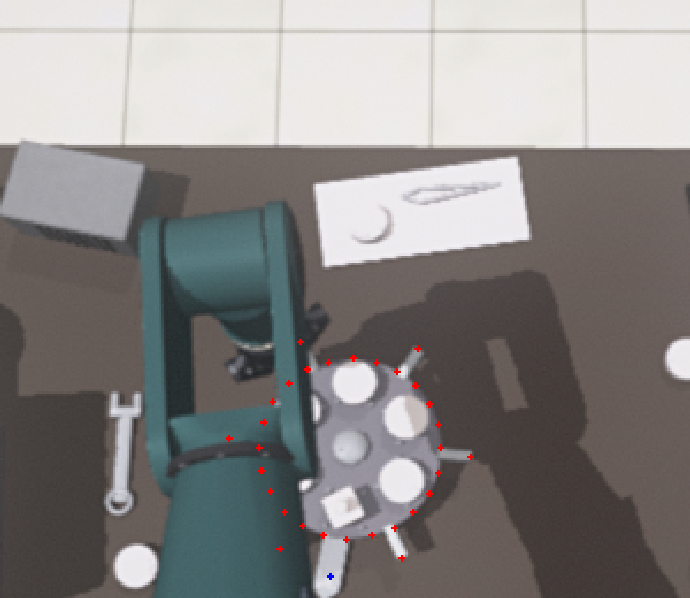

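Everything is still riding in place, and the box is now about 6° from the pointer line (box at crop px (345,507), pointer at (331,565)). I'll push 5° more, then back off and measure cleanly from above.

>>> {"op": "arm_command", "data": {
  "deltas": [
    [0,0.0127,0,0,0,0.3,-1],
    [0,0.0127,0,0,0,0.3,-1],
    [0,0.0127,0,0,0,0.3,-1],
    [0,0,0,0,0,0,-1],
    [0,0,0,0,0,0,-1]
  ]
}}

```text
time: 15.9
position: [0.6596, 0.1422, 0.0182]
eef_rot: [3.035, 0.808, 0.0]
wrist_force: [0.3, 0.1, 0.7]
grip_width: 0.001
grip_force: 0.0
```

```bash
python3 -c "
from st import *;from fit import *
st();print(fit('top'))"
```

```text
t 15.9 p [0.6596 0.1422 0.0182] psi 29.83 polar 0.1269 31.68 tilt [ 0.0002 -0.0004] F [0.3 0.1 0.7] T [-0.03  0.    0.02]
{'axis': array([0.54871524, 0.07872413]), 'theta_mod60': np.float64(51.472837145023014), 'box_ang': np.float64(171.95886617753155), 'box_r': np.float64(0.07115552641429516), 'ptr_ang': np.float64(172.38319868541294), 'ptr_n': 64, 'rmax': np.float64(0.1727217807740891), 'tip_ang': np.float64(172.0613407671682)}
```

>>> {"op": "arm_command", "data": {
  "deltas": [
    [0,-0.02,0,0,0,0,-1],
    [0,-0.02,0,0,0,0,-1],
    [0.03,-0.01,-0.1,0,0,0,-1],
    [0,0,-0.2,0,0,0,-1],
    [0,0,-0.2,0,0,0,-1]
  ]
}}

```text
time: 16.68
position: [0.6591, 0.1606, 0.1691]
eef_rot: [-3.035, -0.81, 0.002]
wrist_force: [1.0, 0.4, 0.8]
grip_width: 0.005
grip_force: 0.0
```

>>> {"op": "arm_command", "data": {
  "deltas": [
    [0,0,-0.2,0,0,0,-1],
    [0,0,-0.2,0,0,0,-1],
    [-0.2,0,-0.1,0,0,0,-1],
    [-0.2,0,0,0,0,0,-1],
    [-0.2,0,0,0,0,0,-1]
  ]
}}

```text
time: 17.3
position: [0.5058, 0.0721, 0.3168]
eef_rot: [3.035, 0.81, 0.003]
wrist_force: [-0.0, -0.8, 1.3]
grip_width: 0.002
grip_force: 0.0
```

>>> {"op": "arm_command", "data": {
  "deltas": [
    [-0.1,0,0,0,0,0,-1],
    [0,0,0,0,0,0,-1],
    [0,0,0,0,0,0,-1]
  ]
}}

```text
time: 17.68
position: [0.4815, 0.058, 0.3162]
eef_rot: [3.035, 0.81, 0.001]
wrist_force: [0.3, -0.1, -0.3]
grip_width: 0.001
grip_force: 0.0
```

```bash
python3 -c "
from st import *;from fit import *
st();print(fit('wrist','w8.png'));print(fit('top','t8.png'))"
```

```text
t 17.675 p [0.4815 0.058  0.3162] psi 29.87 polar 0.0723 -165.95 tilt [0.0008 0.0002] F [ 0.3 -0.1 -0.3] T [-0.    0.02 -0.04]
{'axis': array([0.55118872, 0.07605793]), 'theta_mod60': np.float64(51.359902130364404), 'box_ang': np.float64(171.15390793296572), 'box_r': np.float64(0.07167611431439821), 'ptr_ang': np.float64(169.93565911233955), 'ptr_n': 344, 'rmax': np.float64(0.17716013616629278), 'tip_ang': np.float64(169.73457621063244)}
{'axis': array([0.54924698, 0.07804689]), 'theta_mod60': np.float64(51.795743307659734), 'box_ang': np.float64(169.56102326045598), 'box_r': np.float64(0.0818925428671324), 'ptr_ang': np.float64(170.53992169551591), 'ptr_n': 100, 'rmax': np.float64(0.17209478672486972), 'tip_ang': np.float64(170.52547112585498)}
```

View pics/o_w8.png

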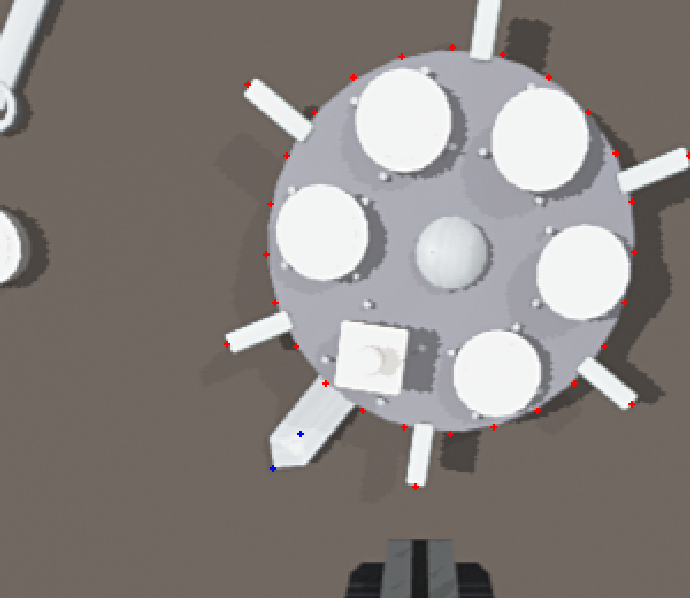

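The wrist view is clear. The box at crop px (371,357) is 1.3° short of the pointer line, with all items undisturbed. I'll nudge by that small remainder.

>>> {"op": "arm_command", "data": {
  "deltas": [
    [0.164,0.003,0,0,0,0,-1],
    [0.164,0.003,0,0,0,0,-1],
    [0.164,0.003,0,0,0,0,-1],
    [0.164,0.003,0,0,0,0,-1],
    [0,0,0,0,0,0,-1]
  ]
}}

```text
time: 18.6
position: [0.6561, 0.1541, 0.3097]
eef_rot: [-3.034, -0.812, 0.013]
wrist_force: [-0.2, 0.0, -0.6]
grip_width: -0.004
grip_force: 0.0
```

>>> {"op": "arm_command", "data": {
  "deltas": [
    [0,0,0.18,0,0,0,-1],
    [0,0,0.18,0,0,0,-1],
    [0,0,0.18,0,0,0,-1],
    [0,0,0.1,0,0,0,-1],
    [0,0,0,0,0,0,-1]
  ]
}}

```text
time: 19.23
position: [0.6511, 0.1517, 0.1206]
eef_rot: [-3.035, -0.808, 0.012]
wrist_force: [0.9, -0.2, 0.4]
grip_width: -0.002
grip_force: 0.0
```

```bash
python3 -c "
from st import *
st()"
```

```text
t 19.225 p [0.6511 0.1517 0.1206] psi 29.83 polar 0.1253 37.44 tilt [-0.0073 -0.0013] F [ 0.9 -0.2  0.4] T [ 0.01  0.01 -0.02]
```

>>> {"op": "arm_command", "data": {
  "deltas": [
    [0.005,0,0.14,0,0,0,-1],
    [0,0,0.12,0,0,0,-1],
    [0,0,0.09,0,0,0,-1],
    [0,0,0,0,0,0,-1],
    [0,0,0,0,0,0,-1]
  ]
}}

```text
time: 19.85
position: [0.6569, 0.1533, 0.0225]
eef_rot: [3.035, 0.809, 0.008]
wrist_force: [-0.0, 0.5, 0.2]
grip_width: 0.001
grip_force: 0.0
```

```bash
python3 -c "
from st import *
st()"
```

```text
t 19.85 p [0.6569 0.1533 0.0225] psi 29.84 polar 0.1309 36.44 tilt [0.005  0.0006] F [-0.   0.5  0.2] T [ 0.03 -0.01 -0.01]
```

>>> {"op": "arm_command", "data": {
  "deltas": [
    [0,0.015,0.005,0,0,0.12,-1],
    [0,0.015,0,0,0,0.11,-1],
    [0,0,0,0,0,0,-1],
    [0,0,0,0,0,0,-1]
  ]
}}

```text
time: 20.35
position: [0.6595, 0.1451, 0.0177]
eef_rot: [-3.045, -0.774, -0.0]
wrist_force: [-0.1, -0.0, -0.2]
grip_width: -0.006
grip_force: 0.0
```

```bash
python3 -c "
from st import *
st()"
```

```text
t 20.35 p [0.6595 0.1451 0.0177] psi 28.51 polar 0.1284 32.83 tilt [0. 0.] F [-0.1 -0.  -0.2] T [ 0.03 -0.02 -0.01]
```

>>> {"op": "arm_command", "data": {
  "deltas": [
    [0,0.007,0,0,0,0,-1],
    [0,0.007,0,0,0,0,-1],
    [0,0.005,0,0,0,0,-1],
    [0,0,0,0,0,0,-1],
    [0,0,0,0,0,0,-1]
  ]
}}

```text
time: 20.98
position: [0.6621, 0.1402, 0.0176]
eef_rot: [3.045, 0.774, -0.0]
wrist_force: [-0.6, 0.2, -0.7]
grip_width: -0.0
grip_force: 0.2
```

```bash
python3 -c "
from st import *
st()"
```

```text
t 20.975 p [0.6621 0.1402 0.0176] psi 28.52 polar 0.128 30.34 tilt [-0.0001 -0.0002] F [-0.6  0.2 -0.7] T [0.08 0.05 0.05]
```

>>> {"op": "arm_command", "data": {
  "deltas": [
    [0,-0.02,0,0,0,0,-1],
    [0,-0.02,0,0,0,0,-1],
    [0.03,-0.01,-0.1,0,0,0,-1],
    [0,0,-0.2,0,0,0,-1],
    [0,0,-0.2,0,0,0,-1]
  ]
}}

```text
time: 21.6
position: [0.6623, 0.1582, 0.1686]
eef_rot: [-3.045, -0.775, 0.002]
wrist_force: [1.1, 0.3, 0.0]
grip_width: -0.001
grip_force: 0.0
```

>>> {"op": "arm_command", "data": {
  "deltas": [
    [0,0,-0.2,0,0,0,-1],
    [0,0,-0.2,0,0,0,-1],
    [-0.2,0,-0.1,0,0,0,-1],
    [-0.2,0,0,0,0,0,-1],
    [-0.2,0,0,0,0,0,-1]
  ]
}}

```text
time: 22.22
position: [0.507, 0.0733, 0.3164]
eef_rot: [3.044, 0.775, 0.003]
wrist_force: [0.5, -0.3, 0.7]
grip_width: -0.001
grip_force: 0.0
```

>>> {"op": "arm_command", "data": {
  "deltas": [
    [-0.1,0,0,0,0,0,-1],
    [0,0,0,0,0,0,-1],
    [0,0,0,0,0,0,-1]
  ]
}}

```text
time: 22.6
position: [0.4824, 0.0598, 0.3157]
eef_rot: [3.045, 0.774, 0.002]
wrist_force: [0.2, -0.2, -0.7]
grip_width: 0.001
grip_force: 0.0
```

```bash
python3 -c "
from st import *;from fit import *
st();print(fit('wrist','w9.png'))
for n in ['dish_d','pot_c','wrench','beaker']: print(n,[(np.round(r['point'],3).tolist(),round(r['score'],2)) for r in (arm.get_image('top') and arm.look_for('top',n))])"
```

```text
t 22.6 p [0.4824 0.0598 0.3157] psi 28.54 polar 0.071 -167.2 tilt [0.001  0.0002] F [ 0.2 -0.2 -0.7] T [ 0.03  0.02 -0.01]
{'axis': array([0.55126103, 0.0761317 ]), 'theta_mod60': np.float64(50.52379388450139), 'box_ang': np.float64(169.78336003863873), 'box_r': np.float64(0.07232333580771222), 'ptr_ang': np.float64(169.78178650236407), 'ptr_n': 324, 'rmax': np.float64(0.1773878631987083), 'tip_ang': np.float64(169.8851788402195)}
dish_d [([0.505, 0.02, 0.067], 0.64), ([0.669, -0.324, 0.01], 0.56)]
pot_c [([0.424, -0.352, 0.02], 0.64), ([0.576, 0.001, 0.07], 0.49)]
wrench []
beaker []
```

The box is now at 169.8–170.5° and the pointer at 169.8°, so they line up to within measurement error. The hand is clear of the carousel, so I'm handing in.

```bash
python3 -c "
from h import *
print(arm.sign_off())"
```

```text
the job is handed in; nothing more can be done
None
```

The weighing box now stands in line with the pointer to within about 0.7° by the last wrist-camera measurement; only the lugs were pushed, the hand is clear, and the job is handed in with the clock at about 23 s (no verdict was returned).

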